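# Stir the polishing media

### The job

Take the wooden stirring rod out of its round steel pot and stir the white polishing beads in the bowl under the suction hood: set the rod's ball foot lightly on the plate at the bottom of the bowl, on the side away from the hood's pipe and about halfway from the middle to the wall, and stir anticlockwise (seen from above) in full rounds, the foot kept in light contact with the plate, at least once round back to that side and until every bead has been shifted by more than a centimetre. Do not bump the machine with the hand; then stand the rod in its round pot again, foot down, and let go, with all beads still in the bowl and the other things on the bench left where they are.

Things in the scene. Friction and masses are not known exactly. Their poses are not given: they have to be found in the camera images.
- rod: Straight wooden stirring rod, 200 mm long: a square 16 x 16 mm bar with a ball foot of 26 mm diameter at its lower end. Origin at the centre of the ball; z runs up along the bar to its top at 187 mm; the bar's faces look along x and y. About 90 g. At the start it leans about 30 degrees from vertical in the round pot, some 90 mm of it beyond the rim.
- pot: Round open steel pot, fixed, 80 mm outer diameter, 4 mm wall, 100 mm high, inner floor at 5 mm. Origin at the centre of its underside, z up. At the start the rod's foot rests at the pot's +x side and the bar leans over the rim at its -x side.
- caddy: Square-cornered steel tool caddy, fixed, 100 x 70 x 85 mm high with three upright tools rising to 134 mm; not used. Origin at the centre of its underside. It and the round pot may stand in each other's place.
- polisher: Polishing machine, fixed; origin at the centre of its underside, z up. Round grey base, 98 mm radius, 57 mm high. A 20 mm steel suction pipe stands 145 mm from the bowl's axis at its +x side and bends over the bowl at 400 mm height. Its round hood, 90 mm diameter, centred 45 mm from the bowl's axis towards +x, hangs over that side: lower edge 295 mm, top 345 mm above the bench.
- bowl: Round steel bowl on vertical springs (2.5 N per mm). Outer diameter 168 mm, at the rim 174 mm; wall 4 mm; rim 55 mm above its origin, the centre of its underside, 70 mm above the bench. The beads lie on a flat slick grey plate whose top is 10 to 20 mm above the origin, different each day and not reported: feel for it.
- bowl_mid (a point): Point on the bowl's axis at its inner bottom, 6 mm above the bowl's origin; axes as the bowl's: +x towards the hood's pipe, -x the side away from the pipe.
- bead0_center (a point): White glazed ceramic, slippery bead: ball of 29 mm diameter, its centre. At the start on the -y side of the bowl. 25 to 50 g.
- bead1_center (a point): White glazed ceramic, slippery bead: cylinder of 28 mm diameter, 26 mm high, its centre. At the start on the -y side of the bowl. 25 to 50 g.
- bead2_center (a point): White glazed ceramic, slippery bead: ball of 29 mm diameter, its centre. At the start on the +x side of the bowl. 25 to 50 g.
- bead3_center (a point): White glazed ceramic, slippery bead: cylinder of 28 mm diameter, 26 mm high, its centre. At the start on the +x side of the bowl. 25 to 50 g.
- bead4_center (a point): White glazed ceramic, slippery bead: ball of 29 mm diameter, its centre. At the start on the +y side of the bowl. 25 to 50 g.
- bead5_center (a point): White glazed ceramic, slippery bead: cylinder of 28 mm diameter, 26 mm high, its centre. At the start on the +y side of the bowl. 25 to 50 g.
- wrench: Steel wrench lying flat on the bench; not used. Origin near its middle.
- screwdriver: Screwdriver lying on the bench; not used. Origin near its middle.
- jar: Clear jar, 60 mm diameter, 85 mm high; not used. Origin at its underside's centre.
- can: Aluminium can, 66 mm diameter, 100 mm high; not used. Origin at its underside's centre.
- roll: Black ring-shaped roll lying flat, 90 mm outer diameter, 30 mm high; not used. Origin at its underside's centre.
- carton: Cardboard carton 90 x 70 x 50 mm; not used. Origin at its underside's centre.
Not all that is in view belongs to the job. There is more than one size of the rod; the one meant has the size given above. What is shaped like the part that bears bead3_center but green is not meant.

How it is judged:
By the outcome, as a careful person would: the job done as asked, in the order asked, and still so for the second after the job is handed in, with the robot touching nothing.
It also fails if it takes over 62 s, if anything falls off the work surface, if the arm or the gripper's body presses on something with over 40 N, if the wrist force passes 120 N, or if a joint passes its speed limit or range.

### The arm

A 6-joint arm with a two-finger parallel gripper is mounted at the origin on the work surface. World frame = base frame: x ahead of the robot, y to its left, z up, the work surface at z = 0. Lengths are in mm, angles in rad, forces in N, time in s.
With the tool pointing down it reaches from about 350 to 925 mm from the base axis. Payload 6.4 kg.
Tool frame: the origin (TCP) lies on the centre line of the jaws, within the pads' length; the fingertips stand 11 mm ahead of it and the grasp point (between the pads) lies 8 mm behind it; z points along the fingers, y is the line along which they close (so a half turn about z gives the same grasp; the last joint's range is limited). The gripper opens to 94 mm and grips with 3 to 60 N. Pads are 16 mm wide; open, the fingers measure 119 mm over their backs; the gripper's body (75 mm by 177 mm) begins 78 mm behind the grasp point.
Start: joints at [-1.427, 0.245, 1.558, -0, 1.339, -0.174], TCP at [203.115, -617.461, 216.455] pointing down, gripper open.
Joint ranges: [-3.13, 3.13], [-1.02, 2.26], [0.13, 2.54], [-0.95, 4.09], [0.21, 2.88], [-2.74, 2.74]. Speed limits (rad/s): [2.57, 2.57, 3.14, 3.14, 3.14, 3.14].

### API

Orientations are given as a unit quaternion [w, x, y, z].
In Python, from bench import bot, camera gives the robot as it stands.
- The arm moves only by the shell command python3 -m inch 'ROWS'. ROWS is JSON, one flat list of numbers, 7 for each row, row after row: the turn, a rotation vector about the world's x, y, z each as a share of 0.1 rad, from -1 to 1, then the shift along the world's x, y, z each as a share of 40 mm, from -1 to 1, then the opening, from -1 (shut) to 1 (fully open). A call has 1 to 12 rows; each row shifts and turns the commanded pose from where the row before left it; what a row does not reach is not made up. A row lasts 1/12 s, in which the tool goes at most 41.7 mm and 7.16 degrees, less where a joint would pass 70% of its speed; a pose out of reach is approached as far as the arm can. A call with a number of a shift or a turn outside -1 to 1 is refused whole. A call with a gripper value outside its range is refused whole. The fingers move at their own pace and stop on an object; the grip force is fixed at half the most. Time passes only in rows, so rows that do not move let the fingers close. It gives the time, the measured TCP pose, the force, the opening and the grip force at its end, in the units of the state.
- bot.read_state(): the state, without advancing time (a new reading comes with each control period).
- camera(name): name is "side" or "top" or "wrist"; returns a dict with "color" (384x512x3 uint8, blue, green, red), "fx", "fy", "cx", "cy" (pixels), "cam_to_world" (4x4, takes a point from camera to world coordinates). Camera axes: x right, y down, z forward; pixel columns grow to the right and rows downward; lengths in mm; the calibration is good to about 2 mm. A picture is of the moment at which its call begins. There is no depth.
- bot.finish_job(): hands the job in; it is judged then, once.
The state is a dict: "clock": time; "joints": joint angles; "qvel": joint speeds; "joint_torque": joint torques, N m; "ee_pos": TCP position; "ee_rot": TCP orientation; "wrist_force": force on the tool from outside, world axes, zero at the start; "ft_torque": the same for the moment, N m; "grip_width": finger opening in mm; "finger_force": force on a finger pad.
Only numpy, scipy, OpenCV 4.12 (cv2) and the standard library are available. Lean on these libraries where they do the work, as an engineer would, in place of code of your own. Each camera call takes 0.05 s, during which the arm holds its last target. There are 200 camera calls.

## Working session

There is one attempt and no reset: what is moved stays moved. The work goes in short steps, Python scripts to look and compute and a shell command to move; the robot and the scene stay as the last step left them, time stands still between calls to the robot, and variables do not carry over. Pictures are saved under pics/ and viewed, at most 12 in all, crops included, and the job is handed in when it is done.

```bash
ls; mkdir -p pics
python3 - <<'E'
from bench import bot,camera
import cv2,json,numpy as np
s=bot.read_state();print(s)
for n in["side","top","wrist"]:
    c=camera(n);cv2.imwrite(f"pics/{n}0.png",c["color"]);print(n,c["fx"],c["fy"],c["cx"],c["cy"],np.round(c["cam_to_world"],4).tolist())
a=cv2.imread("pics/side0.png");b=cv2.imread("pics/top0.png")
E
```

```text
pics
{'clock': 0.0, 'joints': array([-1.42710868e+00,  2.45773878e-01,  1.55903742e+00, -1.64212608e-05,
        1.33869441e+00, -1.74137925e-01]), 'qvel': array([-0.00081881, -0.000988  ,  0.00100721, -0.00021592, -0.00241219,
       -0.000845  ]), 'joint_torque': array([ 3.80499318e-05, -4.15843213e+01, -3.14596081e+01,  6.84972829e-02,
        3.33830842e-02, -1.40088341e-04]), 'ee_pos': array([ 203.0179443 , -616.85719216,  215.35847813]), 'ee_rot': array([-9.56535727e-04,  9.87399161e-01,  1.58246585e-01,  6.57493626e-06]), 'wrist_force': array([ 0.18853888,  0.22358018, -0.89332602]), 'ft_torque': array([ 0.00109632, -0.01987055,  0.03576096]), 'finger_force': 0.0, 'grip_width': 93.96959063248109}
side 461.72122644597977 461.72122644597977 248.94481570988705 187.55469009505387 [[-0.9481, -0.238, 0.2111, 365.8353], [-0.3178, 0.6812, -0.6595, 772.6274], [0.0131, -0.6924, -0.7214, 974.358], [0.0, 0.0, 0.0, 1.0]]
top 379.0339635977437 379.0339635977437 253.22563078453535 195.21093560758325 [[0.0755, -0.9748, 0.2099, 412.1406], [-0.9971, -0.0734, 0.0178, -15.798], [-0.002, -0.2107, -0.9776, 1050.0635], [0.0, 0.0, 0.0, 1.0]]
wrist 300.9995244542014 300.9995244542014 255.15012494126194 187.50525024457758 [[0.3114, -0.9165, -0.2513, 275.0781], [-0.9503, -0.3006, -0.081, -594.5053], [-0.0013, 0.264, -0.9645, 383.4048], [0.0, 0.0, 0.0, 1.0]]
```

View pics/side0.png

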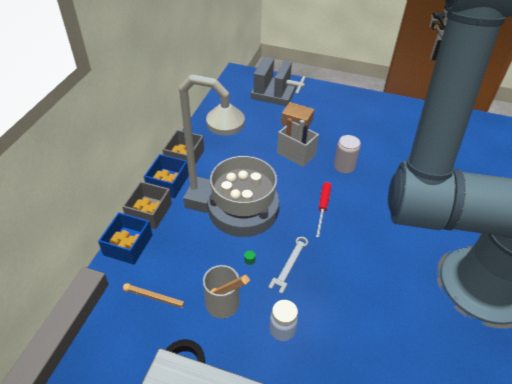

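View pics/top0.png

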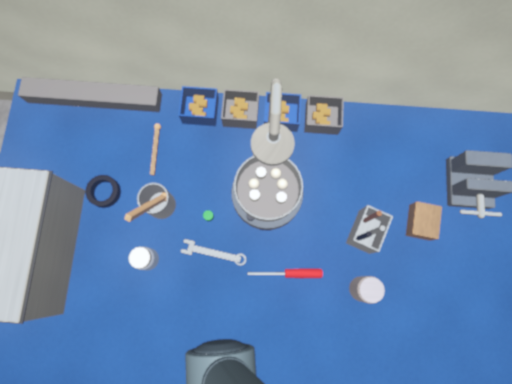

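The side view shows the polisher with its bowl (245,185) and hood (225,115). The round pot is at (222,290) with the leaning rod's top at (245,280). The caddy is at (297,143), and a thin distractor rod lies at (153,295). In the top view the pot is at (153,198), the rod's end at (128,218), the bowl at (267,188) and the hood at (273,143).

Run:
```python
import cv2,numpy as np
a=cv2.imread("pics/side0.png");b=cv2.imread("pics/top0.png")
f=lambda i,x,y,w,h,s:cv2.resize(i[y:y+h,x:x+w],None,fx=s,fy=s,interpolation=cv2.INTER_CUBIC)
r1=np.hstack([f(a,185,250,80,60,5),f(b,110,170,80,60,5)])
r2=np.hstack([f(a,185,145,100,75,4),f(b,220,145,100,75,4)])
cv2.imwrite("pics/crop.png",np.vstack([r1,r2]))
```

```text
(no output)
```

View pics/crop.png

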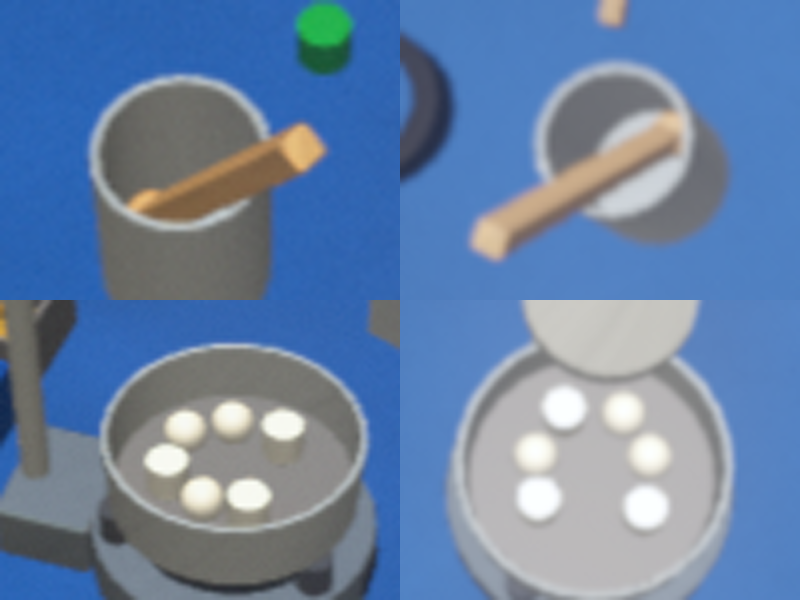

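The crops show the pot rim centred at side (221.2,280.4) and top (152.8,198.2). The rod's end face is at side (245.6,279.6) and top (128.4,218.2). The bowl rim is centred at side (243.6,180.3) and about top (268.5,185.5). The bowl's robot side has no beads.

```bash
cat > h.py <<'E'
import numpy as np
C={"side":(461.721,248.945,187.555,np.array([[-0.9481,-0.238,0.2111,365.8353],[-0.3178,0.6812,-0.6595,772.6274],[0.0131,-0.6924,-0.7214,974.358]])),
"top":(379.034,253.226,195.211,np.array([[0.0755,-0.9748,0.2099,412.1406],[-0.9971,-0.0734,0.0178,-15.798],[-0.002,-0.2107,-0.9776,1050.0635]]))}
def ray(n,u,v,c=None):
    f,cx,cy,T=c or C[n]; d=T[:,:3]@[(u-cx)/f,(v-cy)/f,1]; return T[:,3],d/np.linalg.norm(d)
def plane(n,u,v,z,c=None):
    o,d=ray(n,u,v,c); return o+d*(z-o[2])/d[2]
def tri(*obs):
    A=np.zeros((3,3));b=np.zeros(3)
    for n,u,v in obs:
        o,d=ray(n,u,v);P=np.eye(3)-np.outer(d,d);A+=P;b+=P@o
    p=np.linalg.solve(A,b)
    return p,[np.linalg.norm(np.cross(ray(*q)[1],p-ray(*q)[0])) for q in obs]
E
python3 - <<'E'
from h import *
np.set_printoptions(precision=1,suppress=True)
print("pot",tri(("side",221.2,280.4),("top",152.8,198.2)),plane("side",221.2,280.4,100),plane("top",152.8,198.2,100))
print("rodtop",tri(("side",245.6,279.6),("top",128.4,218.2)))
print("bowl",tri(("side",243.6,180.3),("top",268.5,185.5)),plane("side",243.6,180.3,70),plane("top",268.5,185.5,70))
print("hood top view 295",plane("top",272.5,143.5,297))
print("pipe base", plane("side",193,265/1.35,10))
# rim edges
for u,v in[((536-400)/5+110,198.2),((692-400)/5+110,198.2)]:print("rim",plane("top",u,v,100))
for (x,y) in[(564,408),(623,411),(536,453),(649,454),(538,497),(645,506)]:print("bead",plane("top",(x-400)/4+220,(y-300)/4+145,45))
# rod points in the top view at foot
print(plane("top",(672-400)/5+110,131/5+170,18))
for n,c in(("rim l",[455,462]),("rim r",[733,462])):print(n,plane("top",(c[0]-400)/4+220,(c[1]-300)/4+145,70))
E
```

```text
pot (array([590.3, 258.8,  95.1]), [np.float64(0.33425803350047517), np.float64(0.3342580335003174)]) [589.4 261.6 100. ] [589.  257.4 100. ]
rodtop (array([524.2, 286.9, 173.6]), [np.float64(0.5219125596996664), np.float64(0.5219125596996654)])
bowl (array([640.6, -35.6, 112.7]), [np.float64(0.9119157976482721), np.float64(0.911915797648442)]) [653.2 -75.6  70. ] [652.  -36.5  70. ]
hood top view 295 [687.3 -34.  297. ]
pipe base [787. -24.  10.]
rim [586.  297.2 100. ]
rim [592.  217.5 100. ]
bead [694.6 -13.9  45. ]
bead [695.5 -54.4  45. ]
bead [661.4   2.9  45. ]
bead [666.5 -74.   45. ]
bead [630.9  -0.7  45. ]
bead [630.1 -73.5  45. ]
[612.4 249.5  18. ]
rim l [645.   55.7  70. ]
rim r [ 658.9 -128.6   70. ]
```

```bash
python3 -m inch '[0,0,1,0.31,0.95,0.25,1, 0,0,1,0.31,0.95,0.25,1, 0,0,1,0.31,0.95,0.25,1, 0,0,1,0.31,0.95,0.25,1, 0,0,1,0.31,0.95,0,1, 0,0,1,0.31,0.95,0,1, 0,0,1,0.31,0.95,0,1, 0,0,1,0.31,0.95,0,1, 0,0,1,0.31,0.95,0,1, 0,0,1,0.31,0.95,0,1, 0,0,1,0.31,0.95,0,1, 0,0,1,0.31,0.95,0,1]'
python3 -m inch '[0,0,1,0.31,0.95,0,1, 0,0,1,0.31,0.95,0,1, 0,0,1,0.31,0.95,0,1, 0,0,1,0.31,0.95,0,1, 0,0,1,0.31,0.95,0,1, 0,0,1,0.31,0.95,0,1, 0,0,1,0.31,0.95,0,1, 0,0,1,0.31,0.95,0,1, 0,0,1,0.31,0.95,0,1, 0,0,1,0.31,0.95,0,1, 0,0,1,0.31,0.95,0,1, 0,0,1,0.31,0.95,0,1]'
python3 -m inch '[-0.35,-0.85,0,0,0,0,1, -0.35,-0.85,0,0,0,0,1, -0.35,-0.85,0,0,0,0,1, -0.35,-0.85,0,0,0,0,1, -0.35,-0.85,0,0,0,0,1, -0.35,-0.85,0,0,0,0,1, 0,0,0,0,0,0,1, 0,0,0,0,0,0,1]'
cat >> h.py <<'E'
from scipy.spatial.transform import Rotation as R
def pose():
    from bench import bot
    s=bot.read_state();q=s["ee_rot"];return s,s["ee_pos"],R.from_quat([q[1],q[2],q[3],q[0]])
E
python3 - <<'E'
from h import *
from bench import camera
import cv2
np.set_printoptions(precision=3,suppress=True)
s,p,r=pose();print(s["clock"],p,s["joints"]);print(r.as_matrix())
T=np.array([524.2,286.9,173.6]);F=np.array([611,250.3,18.]);u=(T-F)/np.linalg.norm(T-F);y=np.cross([0,0,1],u);y/=np.linalg.norm(y)
# want tool z=-u, y sign to match
if y@r.as_matrix()[:,1]<0:y=-y
M=np.c_[np.cross(y,-u),y,-u];dr=(R.from_matrix(M)*r.inv()).as_rotvec();print("rot shares",dr/0.1,"shift to pre",(T+55*u-p)/40,"to grasp",(T-45*u-p)/40)
c=camera("wrist");cv2.imwrite("pics/w1.png",c["color"])
c=camera("side");cv2.imwrite("pics/s1.png",c["color"])
E
```

```text
clock: 1.15
ee_pos: [351.9, -159.6, 256.4]
ee_rot: [0.0, 0.724, 0.69, 0.0]
wrist_force: [0.2, 0.2, -0.4]
grip_width: 94.3
finger_force: 0.0
clock: 2.15
ee_pos: [500.7, 296.7, 256.0]
ee_rot: [-0.0, 0.208, 0.978, -0.0]
wrist_force: [0.1, -0.7, 1.5]
grip_width: 94.1
finger_force: 0.0
clock: 2.82
ee_pos: [499.7, 294.8, 255.6]
ee_rot: [0.266, 0.202, 0.941, -0.049]
wrist_force: [0.4, -0.7, 0.7]
grip_width: 93.9
finger_force: 0.0
2.8167 [499.671 294.837 255.567] [ 0.532 -0.092  1.916 -0.508  1.026 -0.414]
[[-0.777  0.405  0.482]
 [ 0.354  0.914 -0.199]
 [-0.521  0.016 -0.853]]
rot shares [-0.13   0.1    0.185] shift to pre [-0.043  0.078 -0.873] to grasp [ 1.15  -0.425 -3.012]
```

View pics/w1.png

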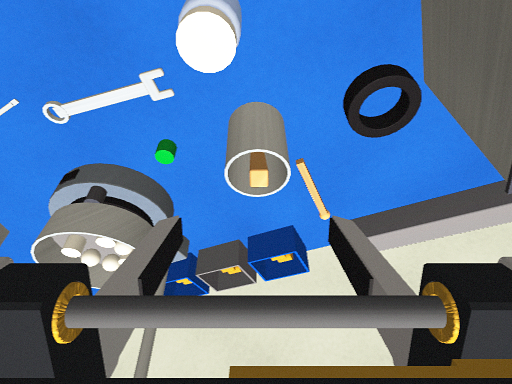

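The wrist view shows the rod's square end face at (259,177), midway between the fingers (160 to 345) and squared up with them. I'll close in on it.

```bash
python3 -m inch '[-0.13,0.1,0.18,-0.04,0.08,-0.44,1, 0,0,0,0,0,-0.43,1, 0,0,0,0.2,-0.08,-0.36,1, 0,0,0,0.2,-0.08,-0.36,1, 0,0,0,0.2,-0.08,-0.36,1, 0,0,0,0.2,-0.09,-0.36,1, 0,0,0,0.2,-0.09,-0.36,1, 0,0,0,0.2,-0.09,-0.34,1, 0,0,0,0,0,0,1]'
python3 - <<'E'
from h import *
from bench import camera
import cv2
c=camera("side");b=c["color"][200:340,150:300];cv2.imwrite("pics/s2.png",cv2.resize(b,None,fx=4,fy=4))
E
```

```text
clock: 3.67
ee_pos: [546.6, 275.3, 131.7]
ee_rot: [0.262, 0.193, 0.944, -0.055]
wrist_force: [0.3, 0.6, -1.0]
grip_width: 93.8
finger_force: 0.0
```

View pics/s2.png

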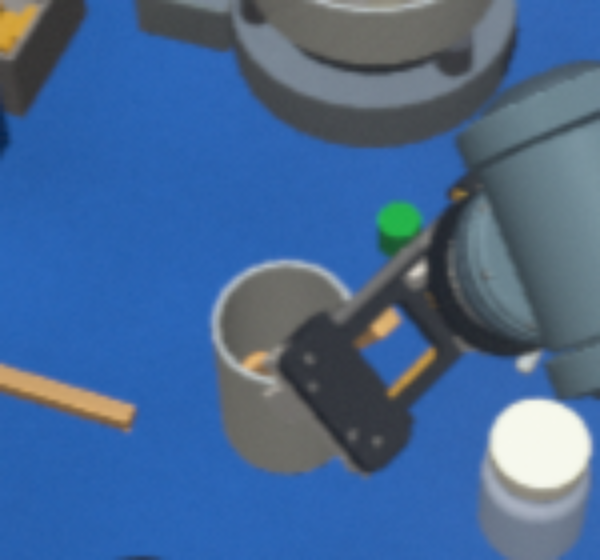

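The fingers straddle the bar, with its top showing behind the near finger at (385,325). Closing now.

```bash
python3 -m inch '[0,0,0,0,0,0,-1, 0,0,0,0,0,0,-1, 0,0,0,0,0,0,-1, 0,0,0,0,0,0,-1, 0,0,0,0,0,0,-1, 0,0,0,0,0,0,-1, 0,0,0,0,0,0,-1, 0,0,0,0,0,0,-1, 0,0,0,0,0,0,-1, 0,0,0,0,0,0,-1]'
python3 - <<'E'
from h import *
np.set_printoptions(precision=1,suppress=True)
s,p,r=pose();print(s["wrist_force"],r.as_matrix(),s["joints"])
print("side bowl",plane("side",243.6,180.3,125))
t=lambda x,y:((x-400)/4+220,(y-300)/4+145)
L,Rr,B=[plane("top",*t(*q),125) for q in((455,465),(733,465),(594,598))]
print("bowl L R bottom",L,Rr,B, "mid",(L+Rr)/2, "front x+87",B[0]+87)
print("hood",plane("top",272.5,143.5,310),plane("side",225,121,300), "pipe base side",plane("side",198,194,20))
for (x,y) in[(564,408),(623,411),(536,453),(649,454),(538,497),(645,506)]:print("bead",plane("top",*t(x,y),100))
E
```

```text
clock: 4.55
ee_pos: [547.1, 277.3, 136.1]
ee_rot: [0.265, 0.192, 0.943, -0.053]
wrist_force: [0.6, 0.3, -1.2]
grip_width: 30.8
finger_force: 0.0
[ 0.6  0.3 -1.2] [[-0.8  0.4  0.5]
 [ 0.3  0.9 -0.2]
 [-0.5  0.  -0.9]] [ 0.5  0.1  1.9 -0.6  0.8 -0.4]
side bowl [635.7 -24.  125. ]
bowl L R bottom [630.   51.5 125. ] [ 643.1 -122.3  125. ] [552.6 -41.1 125. ] mid [636.6 -35.4 125. ] front x+87 639.5787307288994
hood [682.5 -33.6 310. ] [685.1 -30.6 300. ] pipe base side [772.8 -28.5  20. ]
bead [679.2 -14.  100. ]
bead [680.  -52.3 100. ]
bead [647.8   1.9 100. ]
bead [652.6 -70.9 100. ]
bead [618.9  -1.6 100. ]
bead [618.1 -70.3 100. ]
```

```bash
python3 -m inch '[0,0,0,0,0,0,-1, 0,0,0,0,0,0,-1, 0,0,0,0,0,0,-1, 0,0,0,0,0,0,-1, 0,0,0,0,0,0,-1]'
```

```text
clock: 4.97
ee_pos: [547.1, 277.4, 136.1]
ee_rot: [0.265, 0.192, 0.943, -0.053]
wrist_force: [0.1, -0.3, 0.1]
grip_width: 16.0
finger_force: 30.0
```

```bash
python3 -m inch '[0,0,0,-0.03,0.01,0.3,-1, 0,0,0,-0.05,0.02,0.5,-1, 0,0,0,-0.05,0.02,0.5,-1, 0,0,0,-0.05,0.02,0.6,-1, 0,0,0,0,0,0.8,-1, 0,0,0,0,0,0.8,-1, 0,0,0,0,0,0.8,-1, 0,0,0,0,0,0.5,-1, 0,0,0,0,0,0,-1, 0,0,0,0,0,0,-1]'
python3 - <<'E'
from h import *
from bench import camera
import cv2
np.set_printoptions(precision=2,suppress=True)
s,p,r=pose();print(p,s["wrist_force"],s["ft_torque"],s["joints"]);print(r.as_matrix())
print("pred foot",p+r.as_matrix()[:,2]*138)
a=camera("side")["color"][130:290,160:300];b=camera("top")["color"][130:290,90:230]
cv2.imwrite("pics/l.png",np.hstack([cv2.resize(i,None,fx=2.8,fy=2.8,interpolation=cv2.INTER_CUBIC) for i in(a,b)]))
E
```

```text
clock: 5.8
ee_pos: [539.9, 280.3, 329.3]
ee_rot: [0.266, 0.192, 0.943, -0.052]
wrist_force: [0.2, -0.6, -1.3]
grip_width: 15.8
finger_force: 30.0
[539.93 280.32 329.31] [ 0.18 -0.61 -1.25] [ 0.18  0.19 -0.  ] [ 0.47 -0.09  1.78 -0.46  1.12 -0.57]
[[-0.79  0.39  0.48]
 [ 0.33  0.92 -0.2 ]
 [-0.52  0.   -0.85]]
pred foot [606.31 252.61 211.54]
```

View pics/l.png

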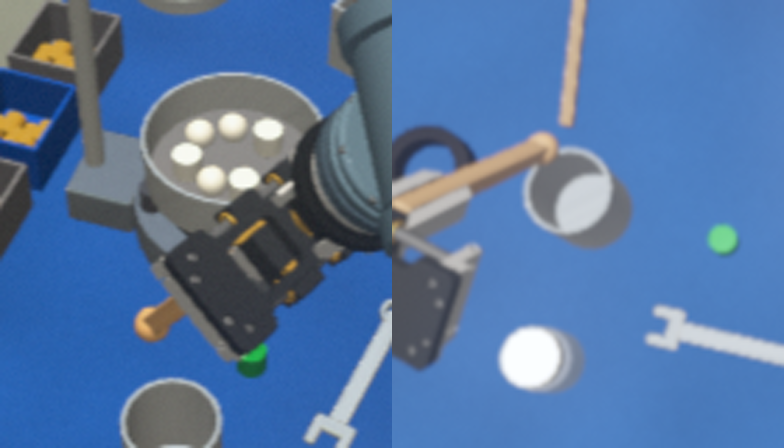

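The rod is out and held firmly. Its ball foot shows at side pixel (213.2,245.4) and top pixel (143.9,182.5), and the pot is empty.

Run:
```python
from h import *
np.set_printoptions(precision=2,suppress=True)
s,p,r=pose();M=r.as_matrix()
f,e=tri(("side",213.2,245.4),("top",143.9,182.5));print("foot",f,e,"tool",M.T@(f-p))
ft=np.array([0,0,138.]);ft=M.T@(f-p);ft[1]=0
# stir orientation: tool z tilted 35deg towards +x (azimuth 0), tool y=+y
for th in(30,35,40):
    a=np.radians(th);z=np.array([np.sin(a),0,-np.cos(a)]);y=np.array([0,1.,0]);N=np.c_[np.cross(y,z),y,z]
    print(th,"rot shares",(R.from_matrix(N)*r.inv()).as_rotvec()/.1,"foot offset",N@ft)
    for x in(-40,40):
        F=np.array([638+x,-34,103]);print("tcp",F-N@ft,"body near edge",F-N@ft-86*z+37.5*np.array([np.cos(a),0,np.sin(a)]))
```

```text
foot [605.57 251.9  207.45] [np.float64(1.5765388792456965), np.float64(1.5765388792456911)] tool [ -0.59   0.51 138.42]
30 rot shares [0.05 0.2  4.01] foot offset [  69.72    0.   -119.58]
tcp [528.28 -34.   222.58] body near edge [517.75 -34.   315.81]
tcp [608.28 -34.   222.58] body near edge [597.75 -34.   315.81]
35 rot shares [-0.12 -0.66  4.01] foot offset [  79.88    0.   -113.05]
tcp [518.12 -34.   216.05] body near edge [499.51 -34.   308.01]
tcp [598.12 -34.   216.05] body near edge [579.51 -34.   308.01]
40 rot shares [-0.3  -1.52  4.  ] foot offset [  89.43    0.   -105.66]
tcp [508.57 -34.   208.66] body near edge [482.02 -34.   298.64]
tcp [588.57 -34.   208.66] body near edge [562.02 -34.   298.64]
```

```bash
python3 -m inch '[-0.01,-0.07,0.4,-0.05,-0.79,0,-1, -0.01,-0.07,0.4,-0.05,-0.79,0,-1, -0.01,-0.07,0.4,-0.05,-0.79,0,-1, -0.01,-0.07,0.4,-0.05,-0.79,0,-1, -0.01,-0.07,0.4,-0.05,-0.79,-0.22,-1, -0.01,-0.07,0.4,-0.06,-0.79,-0.22,-1, -0.01,-0.07,0.4,-0.06,-0.79,-0.22,-1, -0.01,-0.06,0.4,-0.06,-0.79,-0.22,-1, -0.01,-0.06,0.4,-0.06,-0.77,-0.22,-1, -0.01,-0.06,0.4,-0.06,-0.77,-0.22,-1, 0,0,0,0,0,0,-1, 0,0,0,0,0,0,-1]'
python3 - <<'E'
from h import *
from bench import camera
import cv2
np.set_printoptions(precision=3,suppress=True)
s,p,r=pose();M=r.as_matrix();print(p,s["wrist_force"],s["joints"]);print(M,"foot",p+138.4*M[:,2])
a=camera("side")["color"][60:240,160:300];b=camera("top")["color"][100:280,200:340]
cv2.imwrite("pics/b.png",np.hstack([cv2.resize(i,None,fx=2.8,fy=2.8,interpolation=cv2.INTER_CUBIC) for i in(a,b)]))
E
```

```text
clock: 6.9
ee_pos: [516.6, -33.9, 272.4]
ee_rot: [0.299, 0.005, 0.954, 0.002]
wrist_force: [0.8, -0.6, -0.6]
grip_width: 15.7
finger_force: 30.0
[516.649 -33.896 272.417] [ 0.831 -0.559 -0.645] [-0.408 -0.516  2.228  0.299  0.884 -2.093]
[[-0.821  0.009  0.571]
 [ 0.012  1.     0.001]
 [-0.571  0.008 -0.821]] foot [595.731 -33.713 158.836]
```

View pics/b.png

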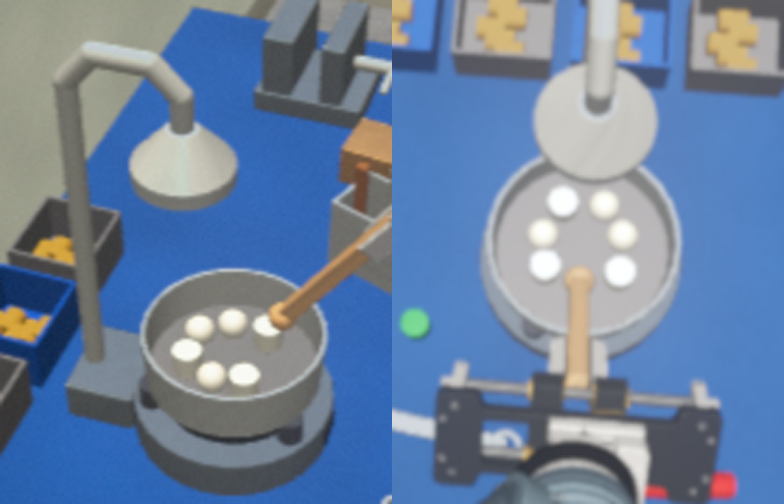

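Both views show the foot clear above the bowl on its robot side, at side crop (280,316) and top crop (578,278). The six beads are undisturbed and the hand is well clear of the hood.

```bash
python3 -m inch '[0,0,0,0,0,-0.3,-1, 0,0,0,0,0,-0.4,-1, 0,0,0,0,0,-0.4,-1, 0,0,0,0,0,-0.22,-1, 0,0,0,0,0,0,-1, 0,0,0,0,0,0,-1, 0,0,0,0,0,0,-1]'; python3 -m inch '[0,0,0,0,0,-0.03,-1,0,0,0,0,0,-0.03,-1,0,0,0,0,0,0,-1,0,0,0,0,0,0,-1]'
```

```text
clock: 7.58
ee_pos: [518.6, -31.6, 224.0]
ee_rot: [0.303, 0.002, 0.953, 0.002]
wrist_force: [-0.2, -0.6, -1.4]
grip_width: 15.7
finger_force: 30.0
clock: 7.92
ee_pos: [518.2, -32.1, 220.9]
ee_rot: [0.302, 0.002, 0.953, 0.002]
wrist_force: [0.1, -0.1, -1.5]
grip_width: 15.7
finger_force: 30.0
```

```bash
python3 -m inch '[0,0,0,0,0,-0.04,-1,0,0,0,0,0,-0.05,-1,0,0,0,0,0,0,-1,0,0,0,0,0,0,-1]';python3 -m inch '[0,0,0,0,0,-0.03,-1,0,0,0,0,0,-0.03,-1,0,0,0,0,0,0,-1,0,0,0,0,0,0,-1]'
```

```text
clock: 8.25
ee_pos: [518.0, -32.0, 216.7]
ee_rot: [0.302, 0.002, 0.953, 0.002]
wrist_force: [0.1, -1.0, -0.6]
grip_width: 16.1
finger_force: 30.0
clock: 8.58
ee_pos: [518.1, -32.0, 214.5]
ee_rot: [0.302, 0.002, 0.953, 0.002]
wrist_force: [0.3, 0.2, -2.0]
grip_width: 15.6
finger_force: 30.0
```

```bash
python3 -m inch '[0,0,0,0,0,-0.02,-1,0,0,0,0,0,-0.03,-1,0,0,0,0,0,0,-1,0,0,0,0,0,0,-1]'
python3 - <<'E'
from h import *
s,p,r=pose();print(p,s["wrist_force"],(p+138.4*r.as_matrix()[:,2]).round(1))
E
```

```text
clock: 8.92
ee_pos: [518.1, -32.0, 212.5]
ee_rot: [0.302, 0.002, 0.953, 0.002]
wrist_force: [0.0, -0.6, -0.5]
grip_width: 15.8
finger_force: 30.0
[518.05361272 -32.00838059 212.48430978] [ 0.03043075 -0.56052379 -0.45609866] [597.7 -31.6  99.3]
```

```bash
python3 -m inch '[0,0,0,0,0,-0.04,-1,0,0,0,0,0,0,-1,0,0,0,0,0,0,-1]'|egrep 'pos|wrist';python3 -m inch '[0,0,0,0,0,-0.03,-1,0,0,0,0,0,0,-1,0,0,0,0,0,0,-1]'|egrep 'pos|wrist'
```

```text
ee_pos: [518.0, -32.0, 210.8]
wrist_force: [-0.6, -0.2, -1.4]
ee_pos: [518.1, -32.0, 209.7]
wrist_force: [-1.1, 0.5, -1.8]
```

```bash
python3 -m inch '[0,0,0,0,0,-0.03,-1,0,0,0,0,0,0,-1,0,0,0,0,0,0,-1]'|egrep 'pos|wrist'; python3 -m inch '[0,0,0,0,0,0,-1]'|egrep 'pos|wrist'
```

```text
ee_pos: [518.1, -32.0, 208.5]
wrist_force: [-0.5, -0.5, -1.5]
ee_pos: [518.1, -32.0, 208.6]
wrist_force: [0.2, -0.3, -1.0]
```

```bash
python3 -m inch '[0,0,0,0,0,-0.03,-1,0,0,0,0,0,0,-1,0,0,0,0,0,0,-1]'|egrep 'pos|wrist'; python3 -m inch '[0,0,0,0,0,-0.03,-1,0,0,0,0,0,0,-1,0,0,0,0,0,0,-1]'|egrep 'pos|wrist'
```

```text
ee_pos: [518.2, -32.1, 207.5]
wrist_force: [0.1, 0.0, -0.7]
ee_pos: [518.4, -32.1, 206.7]
wrist_force: [-0.4, -0.1, 1.3]
```

```bash
python3 -m inch '[0,0,0,0,0,-0.025,-1,0,0,0,0,0,0,-1,0,0,0,0,0,0,-1]'|egrep 'pos|wrist'; python3 -m inch '[0,0,0,0,0,0,-1]'|egrep 'pos|wrist'
```

```text
ee_pos: [518.5, -32.2, 205.9]
wrist_force: [-1.5, 0.8, 2.4]
ee_pos: [518.5, -32.2, 205.8]
wrist_force: [-1.0, 0.1, 2.5]
```

Contact: wrist force rose about 3.5 N over the baseline of roughly -1.1 N. Starting the first quarter round.

```bash
python3 -m inch '[0,0,0,0.009,-0.131,0,-1, 0,0,0,0.026,-0.128,0,-1, 0,0,0,0.042,-0.124,0,-1, 0,0,0,0.058,-0.118,0,-1, 0,0,0,0.073,-0.109,0,-1, 0,0,0,0.086,-0.099,0,-1]'|egrep 'pos|wrist|width'
python3 -m inch '[0,0,0,0.099,-0.086,0,-1, 0,0,0,0.109,-0.073,0,-1, 0,0,0,0.118,-0.058,0,-1, 0,0,0,0.124,-0.042,0,-1, 0,0,0,0.128,-0.026,0,-1, 0,0,0,0.131,-0.009,0,-1]'|egrep 'pos|rot|wrist|width'
```

```text
ee_pos: [530.2, -61.1, 205.3]
wrist_force: [-0.6, 0.0, 3.1]
grip_width: 16.1
ee_pos: [558.8, -72.4, 205.2]
ee_rot: [0.302, 0.002, 0.953, 0.002]
wrist_force: [-2.6, 0.4, 4.9]
grip_width: 15.8
```

```bash
python3 -m inch '[0,0,0,0.131,0.009,0.005,-1, 0,0,0,0.128,0.026,0.005,-1, 0,0,0,0.124,0.042,0.003,-1, 0,0,0,0.118,0.058,0,-1, 0,0,0,0.109,0.073,0,-1, 0,0,0,0.099,0.086,0,-1]'|egrep 'pos|wrist|width'
python3 -m inch '[0,0,0,0.086,0.099,0,-1, 0,0,0,0.073,0.109,0,-1, 0,0,0,0.058,0.118,0,-1, 0,0,0,0.042,0.124,0,-1, 0,0,0,0.026,0.128,0,-1, 0,0,0,0.009,0.131,0,-1]'|egrep 'pos|rot|wrist|width'
```

```text
ee_pos: [587.1, -60.2, 205.7]
wrist_force: [-1.9, -0.7, 3.9]
grip_width: 15.9
ee_pos: [598.6, -31.6, 205.9]
ee_rot: [0.302, 0.002, 0.953, 0.002]
wrist_force: [-0.0, -0.9, 2.2]
grip_width: 15.8
```

```bash
python3 -m inch '[0,0,0,-0.009,0.131,-0.005,-1, 0,0,0,-0.026,0.128,-0.005,-1, 0,0,0,-0.042,0.124,0,-1, 0,0,0,-0.058,0.118,0,-1, 0,0,0,-0.073,0.109,0,-1, 0,0,0,-0.086,0.099,0,-1]'|egrep 'pos|wrist|width'
python3 -m inch '[0,0,0,-0.099,0.086,0,-1, 0,0,0,-0.109,0.073,0,-1, 0,0,0,-0.118,0.058,0,-1, 0,0,0,-0.124,0.042,0,-1, 0,0,0,-0.128,0.026,0,-1, 0,0,0,-0.131,0.009,0,-1]'|egrep 'pos|rot|wrist|width'
```

```text
ee_pos: [586.5, -3.3, 205.6]
wrist_force: [-0.9, -3.0, 4.2]
grip_width: 16.0
ee_pos: [557.9, 7.4, 205.4]
ee_rot: [0.302, 0.002, 0.953, 0.001]
wrist_force: [3.3, -6.6, 0.1]
grip_width: 15.8
```

```bash
python3 -m inch '[0,0,0,-0.131,-0.009,0,-1, 0,0,0,-0.128,-0.026,0,-1, 0,0,0,-0.124,-0.042,0,-1, 0,0,0,-0.118,-0.058,0,-1, 0,0,0,-0.109,-0.073,0,-1, 0,0,0,-0.099,-0.086,0,-1]'|egrep 'pos|wrist|width'
python3 -m inch '[0,0,0,-0.086,-0.099,0,-1, 0,0,0,-0.073,-0.109,0,-1, 0,0,0,-0.058,-0.118,0,-1, 0,0,0,-0.042,-0.124,0,-1, 0,0,0,-0.026,-0.128,0,-1, 0,0,0,-0.009,-0.131,0,-1]'|egrep 'clock|pos|rot|wrist|width'
python3 - <<'E'
from h import *
from bench import camera
import cv2
a=camera("side")["color"][60:240,160:300];b=camera("top")["color"][100:280,200:340]
cv2.imwrite("pics/r1.png",np.hstack([cv2.resize(i,None,fx=2.8,fy=2.8,interpolation=cv2.INTER_CUBIC) for i in(a,b)]))
E
```

```text
ee_pos: [529.4, -3.7, 205.2]
wrist_force: [3.9, -2.0, 1.5]
grip_width: 15.9
clock: 14.58
ee_pos: [517.9, -32.3, 205.2]
ee_rot: [0.302, 0.003, 0.953, 0.003]
wrist_force: [3.7, -0.9, 2.2]
grip_width: 15.8
```

View pics/r1.png

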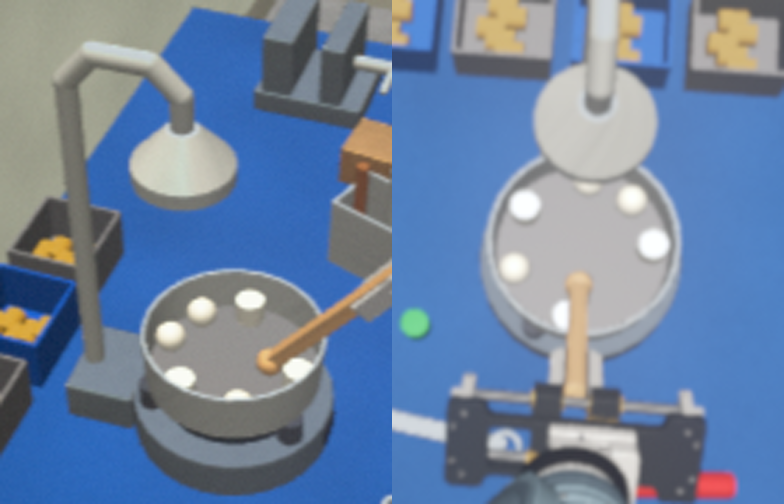

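All six beads are in the bowl, in new places near the wall. In the top crop they are at (525,205), (588,185), (632,198), (653,244), (513,266) and (563,315), each shifted by at least 2 cm. Contact got thin in one quarter, so I'll do a second full round with slightly firmer contact.

```bash
python3 -m inch '[0,0,0,0.009,-0.131,-0.005,-1, 0,0,0,0.026,-0.128,-0.005,-1, 0,0,0,0.042,-0.124,0,-1, 0,0,0,0.058,-0.118,0,-1, 0,0,0,0.073,-0.109,0,-1, 0,0,0,0.086,-0.099,0,-1]'|egrep 'pos|wrist|width'
python3 -m inch '[0,0,0,0.099,-0.086,0,-1, 0,0,0,0.109,-0.073,0,-1, 0,0,0,0.118,-0.058,0,-1, 0,0,0,0.124,-0.042,0,-1, 0,0,0,0.128,-0.026,0,-1, 0,0,0,0.131,-0.009,0,-1]'|egrep 'pos|rot|wrist|width'
```

```text
ee_pos: [529.5, -60.7, 203.9]
wrist_force: [0.8, 0.5, -0.9]
grip_width: 16.0
ee_pos: [558.8, -72.2, 204.9]
ee_rot: [0.302, 0.002, 0.953, 0.002]
wrist_force: [-0.0, -0.0, -0.8]
grip_width: 16.0
```

```bash
python3 -m inch '[0,0,0,0.131,0.009,0,-1, 0,0,0,0.128,0.026,0,-1, 0,0,0,0.124,0.042,0,-1, 0,0,0,0.118,0.058,0,-1, 0,0,0,0.109,0.073,0,-1, 0,0,0,0.099,0.086,0,-1]'|egrep 'pos|wrist|width'
python3 -m inch '[0,0,0,0.086,0.099,0,-1, 0,0,0,0.073,0.109,0,-1, 0,0,0,0.058,0.118,0,-1, 0,0,0,0.042,0.124,0,-1, 0,0,0,0.026,0.128,0,-1, 0,0,0,0.009,0.131,0,-1]'|egrep 'pos|rot|wrist|width'
```

```text
ee_pos: [586.1, -59.2, 203.9]
wrist_force: [-4.9, 2.5, -0.2]
grip_width: 16.0
ee_pos: [598.3, -32.1, 205.0]
ee_rot: [0.302, 0.002, 0.953, 0.001]
wrist_force: [-6.4, -0.9, 1.2]
grip_width: 16.4
```

Contact was lost in this round, so the rod probably shifted a little in the grip when a bead wedged. I'll go back to the start side, measure the foot, press again, and stir on a slightly smaller circle so the beads don't wedge.

```bash
python3 -m inch '[0,0,0,-0.05,0.09,0,-1, 0,0,0,-0.1,0.08,0,-1, 0,0,0,-0.1,0.08,0,-1, 0,0,0,-0.1,0.08,0,-1, 0,0,0,-0.12,0.07,0,-1, 0,0,0,-0.13,0.06,0,-1, 0,0,0,-0.13,0.06,0,-1, 0,0,0,-0.13,0.03,0,-1, 0,0,0,-0.13,0.01,0,-1]'|egrep 'pos|wrist|width'
python3 -m inch '[0,0,0,-0.13,-0.01,0,-1, 0,0,0,-0.13,-0.03,0,-1, 0,0,0,-0.13,-0.05,0,-1, 0,0,0,-0.13,-0.07,0,-1, 0,0,0,-0.12,-0.08,0,-1, 0,0,0,-0.11,-0.1,0,-1, 0,0,0,-0.1,-0.1,0,-1, 0,0,0,-0.06,-0.1,0,-1, 0,0,0,-0.03,-0.06,0,-1, 0,0,0,0,0,0,-1]'|egrep 'clock|pos|rot|wrist|width'
python3 - <<'E'
from h import *
from bench import camera
import cv2
np.set_printoptions(precision=1,suppress=True)
s,p,r=pose();print(p,"nominal foot",p+138.4*r.as_matrix()[:,2])
a=camera("side")["color"][150:220,190:290];b=camera("top")["color"][140:240,220:320]
cv2.imwrite("pics/r2.png",np.hstack([cv2.resize(i,(400,int(i.shape[0]*4)),interpolation=cv2.INTER_CUBIC)[:280] if 0 else cv2.copyMakeBorder(cv2.resize(i,None,fx=4,fy=4,interpolation=cv2.INTER_CUBIC),0,400-4*i.shape[0],0,0,cv2.BORDER_CONSTANT) for i in(a,b)]))
E
```

```text
ee_pos: [558.3, -9.5, 205.2]
wrist_force: [1.7, -1.1, -0.6]
grip_width: 15.9
clock: 18.27
ee_pos: [522.2, -34.8, 206.7]
ee_rot: [0.304, 0.003, 0.953, 0.001]
wrist_force: [3.9, 0.5, 2.2]
grip_width: 16.1
[522.2 -34.8 206.7] nominal foot [602.3 -34.7  93.8]
```

View pics/r2.png

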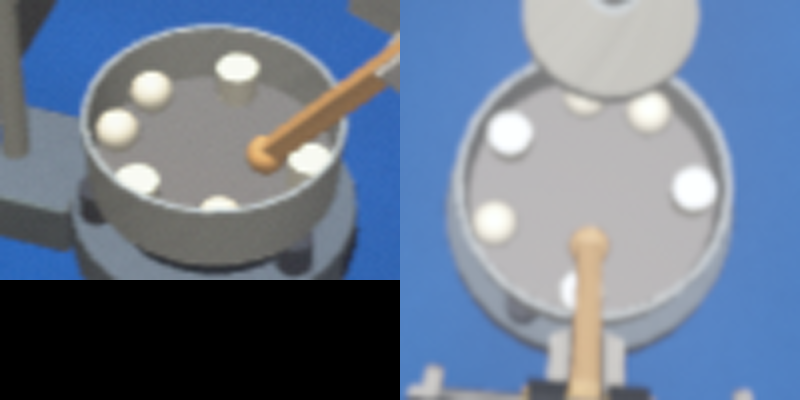

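The side crop shows the foot at (265,152) and the top crop shows it at (589,241). A cylinder bead lies against the wall just beside the bar at (575,290), which explains the sideways force. All six beads are still in the bowl.

Run:
```python
from h import *
np.set_printoptions(precision=2,suppress=True)
s,p,r=pose();M=r.as_matrix()
f,e=tri(("side",256.2,188.0),("top",267.25,200.2));print("foot",f,e,"tool",M.T@(f-p))
# bar point at fingers, lower: bar direction in the top view at z of fingers
print(plane("side",256.2,188,94),plane("top",267.25,200.2,94))
t=lambda x,y:((x-400)/4+220,y/4+140)
print("rim L R bottom",[plane("top",*t(*q),125)for q in((453,190),(733,190),(594,322))])
for q in((510,133),(583,100),(649,112),(694,189),(494,221),(575,290)):print((plane("top",*t(*q),97)-[638,-35,0]))
```

```text
foot [605.51 -35.4   95.84] [np.float64(1.1320026758411441), np.float64(1.1320026758410693)] tool [ -4.19  -1.27 138.37]
[604.84 -36.97  94.  ] [607.03 -35.36  94.  ]
rim L R bottom [array([626.72,  52.49, 125.  ]), array([ 639.89, -122.5 ,  125.  ]), array([550.1 , -41.24, 125.  ])]
[36.   55.84 97.  ]
[61.87  9.98 97.  ]
[ 56.97 -33.55  97.  ]
[  7.56 -65.59  97.  ]
[-23.21  61.49  97.  ]
[-64.13   6.43  97.  ]
```

```bash
python3 -m inch '[0,0,0,0.04,-0.05,0,-1,0,0,0,0,0,0,-1,0,0,0,0,0,0,-1]'|egrep 'pos|wrist'; python3 -m inch '[0,0,0,0,0,-0.03,-1,0,0,0,0,0,0,-1,0,0,0,0,0,0,-1]'|egrep 'pos|wrist'
```

```text
ee_pos: [523.1, -35.7, 205.2]
wrist_force: [3.6, -0.2, 2.3]
ee_pos: [522.9, -35.6, 203.8]
wrist_force: [3.0, -1.2, 2.2]
```

```bash
python3 -m inch '[0,0,0,0,0,-0.03,-1,0,0,0,0,0,0,-1,0,0,0,0,0,0,-1]'|egrep 'pos|wrist'
```

```text
ee_pos: [522.7, -35.6, 202.5]
wrist_force: [3.4, -0.1, 3.1]
```

```bash
python3 -m inch '[0,0,0,0.05,-0.05,0,-1,0,0,0,0.05,-0.05,0,-1,0,0,0,0,0,0,-1,0,0,0,0,0,0,-1]'|egrep 'pos|wrist'
```

```text
ee_pos: [526.4, -39.7, 201.8]
wrist_force: [0.6, -0.6, 4.1]
```

```bash
python3 -m inch '[0,0,0,0.023,-0.133,0,-1, 0,0,0,0.046,-0.127,0,-1, 0,0,0,0.068,-0.117,0,-1, 0,0,0,0.087,-0.103,0,-1, 0,0,0,0.103,-0.087,0,-1]'|egrep 'pos|wrist'
python3 -m inch '[0,0,0,0.117,-0.068,0,-1, 0,0,0,0.127,-0.046,0,-1, 0,0,0,0.133,-0.023,0,-1, 0,0,0,0.135,0,0,-1]'|egrep 'pos|wrist'
```

```text
ee_pos: [539.9, -62.9, 202.1]
wrist_force: [-0.8, 1.4, 2.6]
ee_pos: [560.8, -68.1, 202.3]
wrist_force: [-0.8, 0.0, 2.8]
```

```bash
python3 -m inch '[0,0,0,0.133,0.023,0,-1, 0,0,0,0.127,0.046,0,-1, 0,0,0,0.117,0.068,0,-1, 0,0,0,0.103,0.087,0,-1, 0,0,0,0.087,0.103,0,-1]'|egrep 'pos|wrist'
python3 -m inch '[0,0,0,0.068,0.117,0,-1, 0,0,0,0.046,0.127,0,-1, 0,0,0,0.023,0.133,0,-1, 0,0,0,0,0.135,0,-1]'|egrep 'pos|wrist'
```

```text
ee_pos: [583.4, -54.3, 202.5]
wrist_force: [-1.2, -0.6, 1.7]
ee_pos: [588.6, -33.6, 202.6]
wrist_force: [0.2, -0.1, 0.7]
```

```bash
python3 -m inch '[0,0,0,-0.023,0.133,0,-1, 0,0,0,-0.046,0.127,0,-1, 0,0,0,-0.068,0.117,0,-1, 0,0,0,-0.087,0.103,0,-1, 0,0,0,-0.103,0.087,0,-1]'|egrep 'pos|wrist'
python3 -m inch '[0,0,0,-0.117,0.068,0,-1, 0,0,0,-0.127,0.046,0,-1, 0,0,0,-0.133,0.023,0,-1, 0,0,0,-0.135,0,0,-1]'|egrep 'pos|wrist'
```

```text
ee_pos: [575.0, -11.0, 202.6]
wrist_force: [-0.6, -0.4, 0.9]
ee_pos: [554.3, -5.9, 202.5]
wrist_force: [0.3, 0.4, 0.9]
```

```bash
python3 -m inch '[0,0,0,-0.133,-0.023,0,-1, 0,0,0,-0.127,-0.046,0,-1, 0,0,0,-0.117,-0.068,0,-1, 0,0,0,-0.103,-0.087,0,-1, 0,0,0,-0.087,-0.103,0,-1]'|egrep 'pos|wrist'
python3 -m inch '[0,0,0,-0.068,-0.117,0,-1, 0,0,0,-0.046,-0.127,0,-1, 0,0,0,-0.023,-0.133,0,-1, 0,0,0,0,-0.135,0,-1]'|egrep 'pos|wrist|clock'
```

```text
ee_pos: [531.7, -19.5, 202.5]
wrist_force: [0.2, 0.5, 1.9]
clock: 22.45
ee_pos: [526.6, -40.2, 202.4]
wrist_force: [0.0, 0.9, 1.4]
```

Contact held through this whole round: force stayed at least 1.7 N above baseline. A few more degrees past the start, then lift out.

```bash
python3 -m inch '[0,0,0,0.023,-0.133,-0.005,-1, 0,0,0,0.046,-0.127,0,-1, 0,0,0,0.068,-0.117,0,-1, 0,0,0,0,0,0,-1]'|egrep 'pos|wrist'
python3 -m inch '[0,0,0,0.05,0.05,0.2,-1, 0,0,0,0.05,0.1,0.5,-1, 0,0,0,0,0.1,0.75,-1, 0,0,0,0,0,0.8,-1, 0,0,0,0,0,0,-1]'|egrep 'pos|wrist'
python3 - <<'E'
from h import *
s,p,r=pose();print(p,r.as_matrix().round(3),"shares to above pot",(np.array([549,259.5,277])-p)/40)
E
```

```text
ee_pos: [532.8, -55.9, 202.5]
wrist_force: [0.2, -0.6, 0.9]
ee_pos: [538.7, -45.2, 300.6]
wrist_force: [0.1, -0.5, 1.1]
[538.72935572 -45.17589257 300.60633138] [[-0.812  0.003  0.584]
 [ 0.003  1.    -0.001]
 [-0.584  0.001 -0.812]] shares to above pot [ 0.25676611  7.61689731 -0.59015828]
```

```bash
python3 -m inch '[0,0.25,0,0.03,0.8,0,-1, 0,0.25,0,0.03,0.85,0,-1, 0,0.25,0,0.03,0.85,0,-1, 0,0.25,0,0.03,0.85,0,-1, 0,0.25,0,0.03,0.85,0,-1, 0,0.25,0,0.03,0.85,0,-1, 0,0.25,0,0.03,0.85,0,-1, 0,0.25,0,0.03,0.85,0,-1, 0,0.2,0,0.02,0.87,-0.2,-1, 0,0,0,0,0,-0.2,-1, 0,0,0,0,0,0,-1, 0,0,0,0,0,0,-1]'
python3 - <<'E'
from h import *
from bench import camera
import cv2
np.set_printoptions(precision=2,suppress=True)
s,p,r=pose();M=r.as_matrix();print(p,M[:,2],"foot nominal",p+M@[-4.2,-1.3,138.4])
a=camera("side")["color"][220:330,180:270];b=camera("top")["color"][140:250,100:190]
cv2.imwrite("pics/p.png",np.hstack([cv2.resize(i,None,fx=4.4,fy=4.4,interpolation=cv2.INTER_CUBIC) for i in(a,b)]))
E
```

```text
clock: 24.2
ee_pos: [545.8, 259.9, 274.7]
ee_rot: [0.194, 0.002, 0.981, 0.001]
wrist_force: [-0.9, -0.4, -0.5]
grip_width: 16.0
finger_force: 30.0
[545.77 259.89 274.7 ] [ 0.38  0.   -0.92] foot nominal [602.35 258.78 148.33]
```

View pics/p.png

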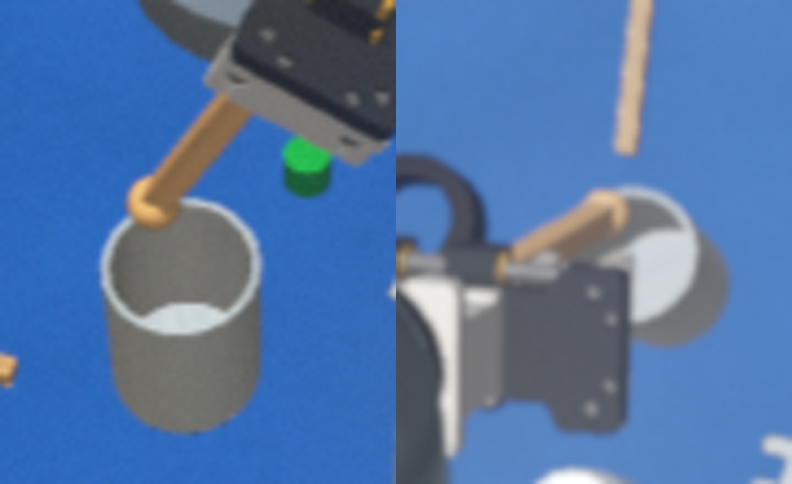

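The foot shows at side (215,265.7) and top (147.5,187.5), above the open pot. The pot rim's side-crop extent is x 102 to 261, y 197 to 333.

Run:
```python
from h import *
np.set_printoptions(precision=2,suppress=True)
s,p,r=pose();M=r.as_matrix()
f,e=tri(("side",215,265.7),("top",147.5,187.5));print("foot",f,e,"tool",M.T@(f-p))
d=(p+M@[0,0,-8]-f);print("rod lean",np.degrees(np.arctan2(np.hypot(*d[:2]),d[2])),d)
for z in(18,):print("at z",z,"shift",np.array([589.5+15,258.5,z])-f)
```

```text
foot [604.15 259.81 147.92] [np.float64(1.4902871573182732), np.float64(1.4902871573181886)] tool [ -3.96   0.41 140.67]
rod lean 24.066377909441396 [-60.64  -0.67 135.79]
at z 18 shift [   0.35   -1.31 -129.92]
```

```bash
python3 -m inch '[0,0,0,0,-0.02,-0.3,-1, 0,0,0,0,-0.01,-0.4,-1, 0,0,0,0,0,-0.4,-1, 0,0,0,0,0,-0.4,-1, 0,0,0,0,0,-0.4,-1, 0,0,0,0,0,-0.4,-1, 0,0,0,0,0,-0.3,-1, 0,0,0,0,0,-0.3,-1, 0,0,0,0,0,-0.2,-1, 0,0,0,0,0,0,-1, 0,0,0,0,0,0,-1]'; python3 -m inch '[0,0,0,0,0,-0.04,-1, 0,0,0,0,0,0,-1]'
```

```text
clock: 25.22
ee_pos: [546.7, 258.8, 152.2]
ee_rot: [0.195, 0.003, 0.981, 0.002]
wrist_force: [-0.2, 0.7, -0.5]
grip_width: 15.7
finger_force: 30.0
clock: 25.38
ee_pos: [547.2, 259.1, 151.7]
ee_rot: [0.196, 0.003, 0.981, 0.002]
wrist_force: [0.6, 0.3, -1.3]
grip_width: 16.0
finger_force: 30.0
```

```bash
python3 -m inch '[0,0,0,0,0,-0.04,-1,0,0,0,0,0,-0.04,-1, 0,0,0,0,0,0,-1]'|egrep 'pos|wrist'; python3 -m inch '[0,0,0,0,0,-0.03,-1,0,0,0,0,0,0,-1]'|egrep 'pos|wrist'
```

```text
ee_pos: [546.5, 258.9, 147.4]
wrist_force: [0.5, 0.0, -1.0]
ee_pos: [546.5, 258.9, 146.1]
wrist_force: [-0.5, -0.3, -1.7]
```

```bash
python3 -m inch '[0,0,0,0,0,-0.03,-1, 0,0,0,0,0,0,-1]'|egrep 'pos|wrist'
```

```text
ee_pos: [546.5, 258.8, 144.9]
wrist_force: [-0.6, 0.2, -0.3]
```

```bash
python3 -m inch '[0,0,0,0,0,-0.03,-1, 0,0,0,0,0,0,-1]'|egrep 'pos|wrist'; python3 -m inch '[0,0,0,0,0,0,-0.5, 0,0,0,0,0,0,0, 0,0,0,0,0,0,0, 0,0,0,0,0,0,0, 0,0,0,0,0,0,0.3, 0,0,0,0,0,0,0.3, 0,0,0,0,0,0,0.5, 0,0,0,0,0,0,0.5, 0,0,0,0,0,0,0.5, 0,0,0,0,0,0,0.5, 0,0,0,0,0,0,0.5]'
python3 -m inch '[0,0,0,-0.1,0,0.2,0.5, 0,0,0,-0.2,0,0.4,0.5, 0,0,0,-0.22,0,0.45,0.5, 0,0,0,-0.22,0,0.45,0.5, 0,0,0,-0.22,0,0.45,0.5, 0,0,0,-0.22,0,0.45,0.5, 0,0,0,-0.22,0,0.45,0.5, 0,0,0,-0.22,0,0.45,0.5, 0,0,0,-0.22,0,0.45,0.5, 0,0,0,0,0,0,0.5]'
python3 - <<'E'
from h import *
from bench import camera
import cv2
a=camera("side")["color"];b=camera("top")["color"]
f=lambda i,x,y,w,h:cv2.resize(i[y:y+h,x:x+w],(400,300),interpolation=cv2.INTER_CUBIC)
cv2.imwrite("pics/e.png",np.vstack([np.hstack([f(a,175,240,120,90),f(b,95,160,120,90)]),np.hstack([f(a,175,130,120,90),f(b,205,135,120,90)])]))
E
```

```text
ee_pos: [546.5, 258.9, 143.7]
wrist_force: [-0.2, -0.1, -0.1]
clock: 27.05
ee_pos: [546.6, 258.9, 143.9]
ee_rot: [0.195, 0.003, 0.981, 0.002]
wrist_force: [1.4, 0.3, 0.0]
grip_width: 70.4
finger_force: 0.0
clock: 27.88
ee_pos: [473.6, 259.8, 299.4]
ee_rot: [0.199, 0.002, 0.98, 0.003]
wrist_force: [0.3, 0.4, -0.2]
grip_width: 70.4
finger_force: 0.0
```

View pics/e.png

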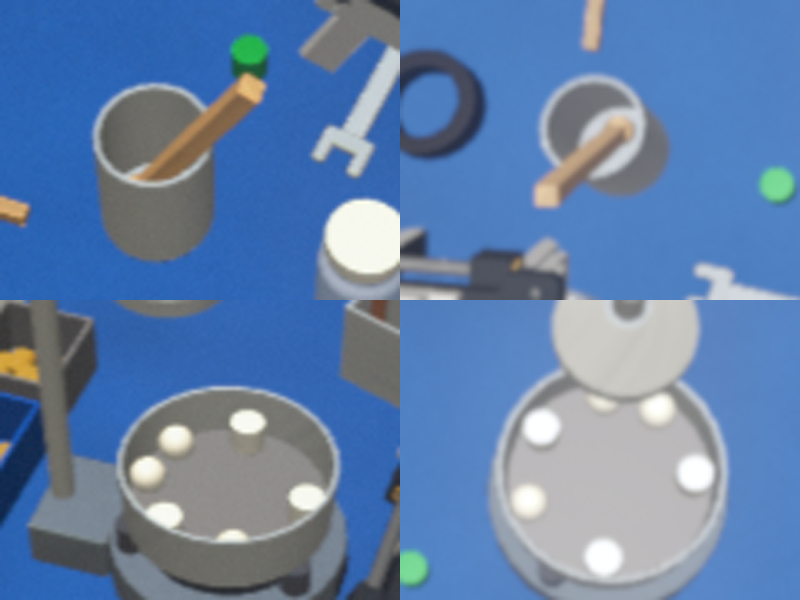

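The rod stands in its round pot, foot down and leaning on the rim. All six beads are in the bowl, spread round the wall, and the hand is clear. Handing in.

```bash
python3 -c "
from bench import bot
print(bot.finish_job())"
```

```text
the job is handed in; nothing more can be done
None
```

The job is handed in at about 28 s: every bead shifted at least 2 cm and still in the bowl, and the rod is back foot down in its round pot; round one (r 40 mm) read contact at every check, round two lost contact when the rod slipped in the grip, and a third (about 31 mm) kept it.

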